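# Start the pot cooking: power, ring key, timer

### The job

Start the pot cooking by pressing three keys lightly with the closed fingertips, in this order: first the red power key on the hob, then the white key in front of the ring the copper pot stands on, last the orange top of the kitchen timer beside the hob. Press each one clearly down, without leaning on it, and let it spring back up before going to the next. Leave the yellow key and the other white key unpressed, only press the timer (do not pick it up or push it along), and do not shift the pot, the kettle or the jar.

Things in the scene. Friction and masses are not known exactly. Their poses are not given: they have to be found in the camera images.
- hob: Two-ring hob fixed on the table, black glass, 340 mm deep (x), 500 wide (y), 50 high. Origin: centre of underside; +x to the back, +y left seen from the robot. Keys along the front edge, left to right: white, red, yellow, white, 75 mm apart. Rings (grey circles, 184 mm) at (40, 130) left and (40, -130) mm right; each white key works the ring on its side.
- power_key_top (a point): RED power key. Round spring key, 28 mm across, standing 12 mm above the hob's glass in a 44 mm grey collar that stands 4 mm above the glass. Point at the centre of its top face: 62 mm above the table when up. In the hob's frame (-135, +37.5) mm. 
- left_key_top (a point): LEFT WHITE key (for the left ring). Round spring key, 28 mm across, standing 12 mm above the hob's glass in a 44 mm grey collar that stands 4 mm above the glass. Point at the centre of its top face: 62 mm above the table when up. In the hob's frame (-135, +112.5) mm. 
- right_key_top (a point): RIGHT WHITE key (for the right ring). Round spring key, 28 mm across, standing 12 mm above the hob's glass in a 44 mm grey collar that stands 4 mm above the glass. Point at the centre of its top face: 62 mm above the table when up. In the hob's frame (-135, -112.5) mm. 
- lock_key_top (a point): YELLOW lock key, to be left alone. Round spring key, 28 mm across, standing 12 mm above the hob's glass in a 44 mm grey collar that stands 4 mm above the glass. Point at the centre of its top face: 62 mm above the table when up. In the hob's frame (-135, -37.5) mm. 
- power_key (a joint): Travel of the red key. Joint value: 0 up, 0.008 m fully down (flush with its collar); it springs back when let go, starts moving at about 2.4 N, is half down at 5.2 N and fully down at 8 N, where it stops hard; counts as pressed beyond 0.003 m.
- left_key (a joint): Travel of the left white key. Joint value: 0 up, 0.008 m fully down (flush with its collar); it springs back when let go, starts moving at about 2.4 N, is half down at 5.2 N and fully down at 8 N, where it stops hard; counts as pressed beyond 0.003 m.
- right_key (a joint): Travel of the right white key. Joint value: 0 up, 0.008 m fully down (flush with its collar); it springs back when let go, starts moving at about 2.4 N, is half down at 5.2 N and fully down at 8 N, where it stops hard; counts as pressed beyond 0.003 m.
- lock_key (a joint): Travel of the yellow key. Joint value: 0 up, 0.008 m fully down (flush with its collar); it springs back when let go, starts moving at about 2.4 N, is half down at 5.2 N and fully down at 8 N, where it stops hard; counts as pressed beyond 0.003 m.
- timer: Loose kitchen timer standing on the table beside the hob, left or right: white round puck 72 mm across, 22 mm high, with a 56 mm white collar up to 34 mm and a round orange push top 40 mm across up to 42 mm; about 0.25 kg. Origin at the centre of its underside, z up.
- timer_key_top (a point): Centre of the top face of the timer's orange push top, 42 mm above the table when up.
- timer_key (a joint): Travel of the timer's orange top. Joint value: 0 up, 0.008 m fully down (flush with its collar); it springs back when let go, starts moving at about 2.4 N, is half down at 5.2 N and fully down at 8 N, where it stops hard; counts as pressed beyond 0.003 m.
- pot: Low copper-coloured pot with its lid on, standing on one of the two rings: 162 mm across, 79 mm high, black lid knob up to 100 mm, two black side handles out to 109 mm from its axis. Origin at the centre of its underside. Loose, 0.9 kg.
- kettle: Blue kettle with a wooden arch handle, standing on the other ring: 150 mm across, 156 mm high, short spout out to about 110 mm towards the back. Origin at the centre of its underside. Loose, 0.85 kg.
- jar: Amber glass jar with black lid, 68 mm across, 85 mm high, standing on the table on the side of the hob away from the timer. Origin under its centre. Loose bystander.
There are look-alikes about, which are no part of the job. Of the things that look like the pot, the smallest one is meant.

How it is judged:
By the outcome, as a careful person would: the job done as asked, in the order asked, and still so for the second after the job is handed in, with the robot touching nothing.
It also fails if it takes over 48 s, if anything falls off the work surface, if the arm or the gripper's body presses on something with over 40 N, if the wrist force passes 120 N, or if a joint passes its speed limit or range.

### The arm

A 6-joint arm with a two-finger parallel gripper is mounted at the origin on the work surface. World frame = base frame: x ahead of the robot, y to its left, z up, the work surface at z = 0. Lengths are in m, angles in degrees, forces in N, time in s.
With the tool pointing down it reaches from about 0.4 to 0.825 m from the base axis. Payload 7 kg.
Tool frame: the origin (TCP) lies between the finger pads; the fingertips stand 22 mm ahead of it and the grasp point (between the pads) lies 3 mm ahead of it; z points along the fingers, y is the line along which they close (so a half turn about z gives the same grasp; the last joint's range is limited). The gripper opens to 88 mm and grips with 3 to 60 N. Pads are 19 mm wide; open, the fingers measure 130 mm over their backs; the gripper's body (78 mm by 193 mm) begins 47 mm behind the grasp point.
Start: joints at [85.606, 20.546, 0.682, 0, -70.136, -16.507], TCP at [0.241, 0.631, 0.249] pointing down, gripper open.
Joint ranges: [-176.03, 176.03], [-82.01, 121.73], [-58.28, 71.71], [-173.87, 95.51], [-174.79, -0.11], [-173.66, 173.66]. Speed limits (degrees/s): [136.94, 136.94, 172.46, 180, 180, 180].

### API

Orientations are given as [roll, pitch, yaw] about the fixed x, y, z axes, in that order (R = Rz(yaw) Ry(pitch) Rx(roll)).
In Python, from plant import ctrl gives the robot as it stands.
- The arm moves only by the tool apply_moves, never from a script. Its argument "targets" is a list of rows, each an object with "travel": the shift along the tool's x, y, z in mm, a list of three; "roll": the turn about the tool's z in degrees; "jaw": the finger opening in mm, from 0 to 87.6. In form: [{"travel": [tx, ty, tz], "roll": roll, "jaw": jaw}, ...]. A call has 1 to 10 rows; each row shifts and turns the commanded pose from where the row before left it, along the tool's axes as they then stand; what a row does not reach is not made up. A row lasts 1/10 s, in which the tool goes at most 50 mm and 8.59 degrees, less where a joint would pass 70% of its speed; a pose out of reach is approached as far as the arm can. A call with a gripper value outside its range is refused whole. The fingers move at their own pace and stop on an object; the grip force is fixed at half the most. Time passes only in rows, so rows that do not move let the fingers close. It gives the time, the measured TCP pose, the force, the opening and the grip force at its end, in the units of the state.
- ctrl.get_obs(): the state, without advancing time (a new reading comes with each control period).
- ctrl.snapshot(name): name is "scene" or "top"; returns the picture (480x640x3 uint8, red, green, blue); there is no depth.
- ctrl.calibration(name): a dict with "K" (3x3 intrinsics, pixels), "extrinsics" (4x4, takes a point from camera to world coordinates). Camera axes: x right, y down, z forward; pixel columns grow to the right and rows downward; lengths in m; the calibration is good to about 2 mm. A picture is of the moment at which its call begins. calibration takes no time and is no camera call.
- ctrl.close_job(): hands the job in; it is judged then, once.
The state is a dict: "clock": time; "joint_pos": joint angles; "qvel": joint speeds; "tau": joint torques, N m; "tool_pos": TCP position; "orientation": TCP orientation; "force": force on the tool from outside, world axes, zero at the start; "moment": the same for the moment, N m; "opening": finger opening in m; "gripper_force": force on a finger pad.
Only numpy, scipy, OpenCV 4.12 (cv2) and the standard library are available. Lean on these libraries where they do the work, as an engineer would, in place of code of your own. Each camera call takes 0.05 s, during which the arm holds its last target. There are 200 camera calls.

## Working session

There is one attempt and no reset: what is moved stays moved. The work goes in short steps, Python scripts to look and compute and a tool call to move; the robot and the scene stay as the last step left them, time stands still between calls to the robot, and variables do not carry over. Pictures are saved under pics/ and viewed, at most 10 in all, crops included, and the job is handed in when it is done.

Besides the shell and the picture viewer there is one more tool, called after "Call:" as name([rows], argument=value, ...), one row to a line, values as JSON. apply_moves: Moves the arm, as the interface text tells. Its arguments: {"type":"object","properties":{"targets":{"type":"array","items":{"type":"object","properties":{"travel":{"type":"array","items":{"type":"number"}},"roll":{"type":"number"},"jaw":{"type":"number"}}}}},"required":["targets"]}

```bash
mkdir -p pics; python3 - <<'E'
from plant import ctrl
import cv2
for n in("scene","top"):
    im=ctrl.snapshot(n); cv2.imwrite(f"pics/{n}0.png",im[:,:,::-1])
    c=ctrl.calibration(n); print(c)
print(ctrl.get_obs())
E
```

```text
{'K': array([[466.98435055,   0.        , 323.78765625],
       [  0.        , 466.98435055, 229.02934236],
       [  0.        ,   0.        ,   1.        ]]), 'extrinsics': array([[ 0.12431206,  0.55758839, -0.82075679,  1.28670779],
       [ 0.99202952, -0.08700616,  0.09114468,  0.00915712],
       [-0.02058968, -0.82554535, -0.56396006,  0.6445732 ],
       [ 0.        ,  0.        ,  0.        ,  1.        ]])}
{'K': array([[568.490142  ,   0.        , 318.61569094],
       [  0.        , 568.490142  , 246.24812691],
       [  0.        ,   0.        ,   1.        ]]), 'extrinsics': array([[-1.22106441e-02, -9.92205970e-01,  1.24008921e-01,
         2.95725128e-01],
       [-9.99920870e-01,  1.24915868e-02,  1.48819241e-03,
         9.91928160e-02],
       [-3.02566159e-03, -1.23980936e-01, -9.92279987e-01,
         1.54588007e+00],
       [ 0.00000000e+00,  0.00000000e+00,  0.00000000e+00,
         1.00000000e+00]])}
{'clock': 0.1, 'joint_pos': array([ 8.56051493e+01,  2.05868129e+01,  6.38098877e-01, -1.60915349e-02,
       -7.01367535e+01, -1.65062503e+01]), 'qvel': array([ 0.06348694, -0.0960516 , -0.02119078,  0.1795233 , -0.06808466,
       -0.07449744]), 'tau': array([-1.26410407e-03, -5.84162486e+01,  2.93748969e+01,  7.01526403e+00,
        1.01389509e-02, -6.01356601e-05]), 'tool_pos': array([0.24070403, 0.63018004, 0.24772036]), 'orientation': array([ 1.79913756e+02, -9.78057026e-03, -2.09065725e+01]), 'force': array([-0.93692692, -0.09328297,  0.26166008]), 'moment': array([ 0.02067779, -0.01716401,  0.01517117]), 'gripper_force': 0.0, 'opening': 0.08772808691089917}
```

View pics/scene0.png

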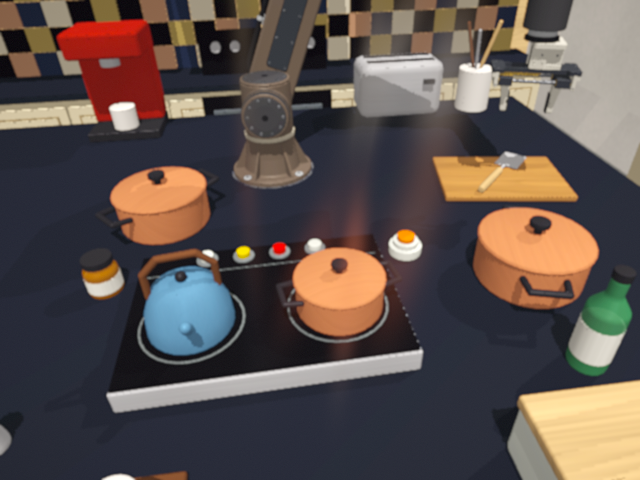

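View pics/top0.png

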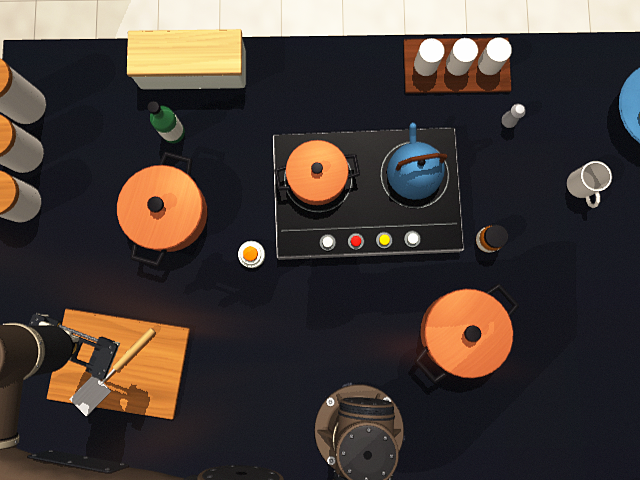

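The scene shows the copper pot on the ring at scene (340,290), the kettle at (190,312) and the timer at scene (405,243). In the top view they are at (317,172), (417,170) and (251,254).

Look-alikes in the top view:
- **Pots:** (317,172) is on the hob and smallest. (162,208) and (467,333) are larger and off the hob. I choose the first, which is on the left ring.
- **White keys:** left (328,242) and right (413,239). I choose the left one.
- **Red key:** (356,241). The yellow key at (384,240) is to be avoided.
- **Orange round tops:** timer (251,254). The canister lids at the left edge are not it.

```bash
cat > h.py <<'E'
import numpy as np, cv2
from plant import ctrl
def ray(n,px,z):
    c=ctrl.calibration(n);T=c["extrinsics"];d=T[:3,:3]@np.linalg.solve(c["K"],[*px,1.]);o=T[:3,3]
    return o+d*(z-o[2])/d[2]
def cen(im,hsvlo,hsvhi,box):
    x0,y0,x1,y1=box
    m=cv2.inRange(cv2.cvtColor(im[y0:y1,x0:x1],cv2.COLOR_RGB2HSV),hsvlo,hsvhi)
    n,l,s,c=cv2.connectedComponentsWithStats(m); i=1+s[1:,4].argmax()
    return c[i]+[x0,y0],s[i,4],s[i,2:4]
R=((0,150,90),(6,255,255));Y=((22,120,120),(35,255,255));W=((0,0,175),(180,60,255));O=((8,150,120),(21,255,255))
E
python3 - <<'E'
from h import *
B={"top":{"red":(R,(343,228,370,254)),"yel":(Y,(371,228,398,254)),"wl":(W,(316,230,341,254)),"wr":(W,(401,227,426,251)),"timer":(O,(235,238,268,270))},
"scene":{"red":(R,(265,236,295,262)),"yel":(Y,(230,240,258,266)),"wl":(W,(302,232,328,258)),"timer":(O,(390,226,420,250))}}
for n in B:
    im=cv2.imread(f"pics/{n}0.png")[:,:,::-1].copy()
    for k,(h,b) in B[n].items():
        p,a,s=cen(im,*h,b); print(n,k,p.round(1),a,s,ray(n,p,.042 if k=="timer" else .062).round(4))
im=cv2.imread("pics/top0.png")[220:275,225:435]
im2=cv2.imread("pics/top0.png")[125:275,225:435]
cv2.imwrite("pics/crop0.png",cv2.resize(im2,None,fx=3.8,fy=3.8,interpolation=cv2.INTER_CUBIC))
E
```

```text
top red [355.5 240.5] 88 [10 10] [0.4952 0.0041 0.062 ]
top yel [384.3 239.3] 84 [10 11] [ 0.4975 -0.0719  0.062 ]
top wl [327.3 241.2] 88 [10 11] [0.4943 0.0783 0.062 ]
top wr [412.  237.4] 105 [13 12] [ 0.5016 -0.1449  0.062 ]
top timer [249.8 253.2] 163 [15 15] [0.4673 0.2849 0.042 ]
scene red [278.8 247.8] 119 [14 11] [0.4934 0.0014 0.062 ]
scene yel [242.8 251.5] 150 [15 13] [ 0.4952 -0.0734  0.062 ]
scene wl [314.6 244.9] 153 [15 14] [0.4949 0.0767 0.062 ]
scene timer [405.5 235.4] 193 [18 14] [0.463  0.2835 0.042 ]
```

View pics/crop0.png

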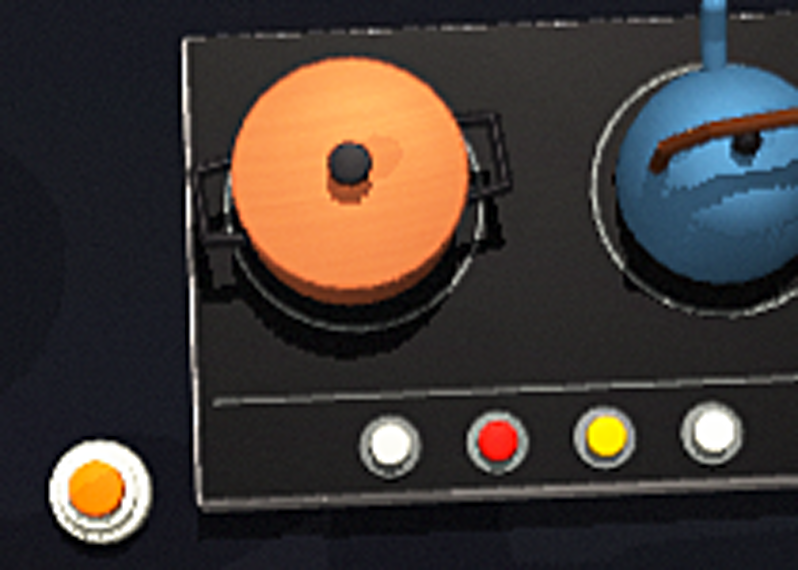

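The crop confirms the choice: the small copper pot stands on the left ring, so the left white key at crop (389,446) is the one. Key spacing comes out at 75 mm, and both views agree to about 3 mm. Targets are red (0.494, 0.003), left white (0.4945, 0.0775) and timer (0.465, 0.284).

First I close the jaw, turn the yaw to 0 and start towards the red key.

Call:
apply_moves([
  {"travel": [0, 0, 0], "roll": -7, "jaw": 0},
  {"travel": [0, 0, 0], "roll": -7, "jaw": 0},
  {"travel": [0, 0, 0], "roll": -7, "jaw": 0},
  {"travel": [17, 42, 0], "roll": 0, "jaw": 0},
  {"travel": [17, 42, 0], "roll": 0, "jaw": 0},
  {"travel": [17, 42, 0], "roll": 0, "jaw": 0},
  {"travel": [17, 42, 0], "roll": 0, "jaw": 0},
  {"travel": [17, 42, 0], "roll": 0, "jaw": 0},
  {"travel": [17, 42, 0], "roll": 0, "jaw": 0},
  {"travel": [17, 42, 0], "roll": 0, "jaw": 0},
])

```text
clock: 1.1
tool_pos: [0.3605, 0.3348, 0.2484]
orientation: [180.0, 0.0, 0.1]
force: [1.6, -0.3, 0.6]
opening: 0.013
gripper_force: 0.0
```

Call:
apply_moves([
  {"travel": [17, 42, 0], "roll": 0, "jaw": 0},
  {"travel": [17, 42, 10], "roll": 0, "jaw": 0},
  {"travel": [17, 42, 10], "roll": 0, "jaw": 0},
  {"travel": [17, 42, 15], "roll": 0, "jaw": 0},
  {"travel": [17, 42, 15], "roll": 0, "jaw": 0},
  {"travel": [17, 42, 15], "roll": 0, "jaw": 0},
  {"travel": [16, 41, 15], "roll": 0, "jaw": 0},
  {"travel": [16, 41, 15], "roll": 0, "jaw": 0},
  {"travel": [0, 0, 10], "roll": 0, "jaw": 0},
  {"travel": [0, 0, 0], "roll": 0, "jaw": 0},
])

```text
clock: 2.1
tool_pos: [0.4938, 0.0015, 0.1418]
orientation: [179.9, 0.2, -0.1]
force: [-0.6, -1.1, -0.0]
opening: 0.0006
gripper_force: 0.0
```

```bash
python3 - <<'E'
from h import *
ims=[ctrl.snapshot(n)[:,:,::-1] for n in("scene","top")]
a=cv2.resize(ims[0][170:290,200:360],None,fx=4,fy=4)
cv2.imwrite("pics/s1.png",a)
o=ctrl.get_obs();print(o["tool_pos"],o["orientation"],o["force"],o["opening"])
E
```

```text
[0.49473701 0.00328181 0.14361241] [1.79985251e+02 2.79804119e-02 1.07425946e-01] [0.1857721  0.51935718 0.47894584] 0.00019903734661334973
```

View pics/s1.png

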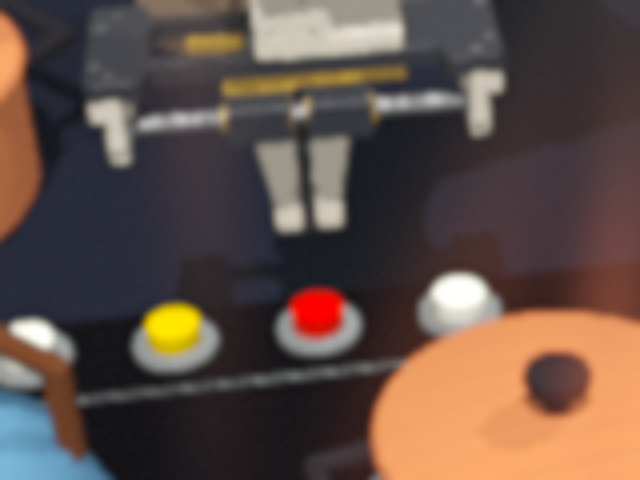

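The closed fingertips at crop (309,228) hang directly above the red key at (317,312). Next I go down to just above it.

Call:
apply_moves([
  {"travel": [0, 0, 20], "roll": 0, "jaw": 0},
  {"travel": [0, 0, 20], "roll": 0, "jaw": 0},
  {"travel": [0, 0, 12], "roll": 0, "jaw": 0},
  {"travel": [0, 0, 0], "roll": 0, "jaw": 0},
  {"travel": [0, 0, 0], "roll": 0, "jaw": 0},
  {"travel": [0, 0, 0], "roll": 0, "jaw": 0},
])

```text
clock: 2.8
tool_pos: [0.4956, 0.0039, 0.0928]
orientation: [-180.0, -0.1, 0.2]
force: [0.0, -0.6, 0.1]
opening: 0.0007
gripper_force: 0.0
```

```bash
python3 - <<'E'
from h import *
p=ray("scene",(277.2,227.5),.122);print(p)
o=ctrl.get_obs();print(o["tool_pos"],o["force"])
E
```

```text
[0.50641682 0.00211287 0.122     ]
[0.4956201  0.0038724  0.09277433] [ 0.01515551 -0.64210491  0.06467282]
```

Call:
apply_moves([
  {"travel": [0, 0, 3], "roll": 0, "jaw": 0},
  {"travel": [0, 0, 3], "roll": 0, "jaw": 0},
  {"travel": [0, 0, 3], "roll": 0, "jaw": 0},
  {"travel": [0, 0, 2], "roll": 0, "jaw": 0},
  {"travel": [0, 0, 0], "roll": 0, "jaw": 0},
  {"travel": [0, 0, 0], "roll": 0, "jaw": 0},
])

```text
clock: 3.4
tool_pos: [0.4956, 0.0034, 0.0811]
orientation: [-180.0, -0.1, 0.1]
force: [-1.6, 3.8, 7.5]
opening: 0.0004
gripper_force: 3.6
```

Call:
apply_moves([
  {"travel": [0, 0, 0], "roll": 0, "jaw": 0},
])

```text
clock: 3.5
tool_pos: [0.4956, 0.0034, 0.0811]
orientation: [-180.0, -0.1, 0.1]
force: [-1.3, 3.6, 7.0]
opening: 0.0004
gripper_force: 3.6
```

Call:
apply_moves([
  {"travel": [0, 0, 0], "roll": 0, "jaw": 0},
])

```text
clock: 3.6
tool_pos: [0.4956, 0.0034, 0.0811]
orientation: [-180.0, -0.1, 0.1]
force: [-0.9, 3.2, 7.9]
opening: 0.0002
gripper_force: 3.6
```

```bash
python3 - <<'E'
from h import *
im=ctrl.snapshot("scene")[:,:,::-1]
cv2.imwrite("pics/s2.png",cv2.resize(im[200:280,220:340],None,fx=6,fy=6,interpolation=cv2.INTER_CUBIC))
for _ in range(5):
    ctrl.snapshot("top")
    o=ctrl.get_obs();print(o["tool_pos"].round(4),o["force"].round(1))
E
```

```text
[0.4956 0.0034 0.0811] [-1.6  2.3  6.5]
[0.4956 0.0034 0.0811] [-0.8  3.5  7.8]
[0.4956 0.0034 0.0811] [-1.7  3.7  7.3]
[0.4956 0.0034 0.0811] [-1.6  3.1  7.2]
[0.4956 0.0034 0.0811] [-1.2  3.1  7.5]
```

View pics/s2.png

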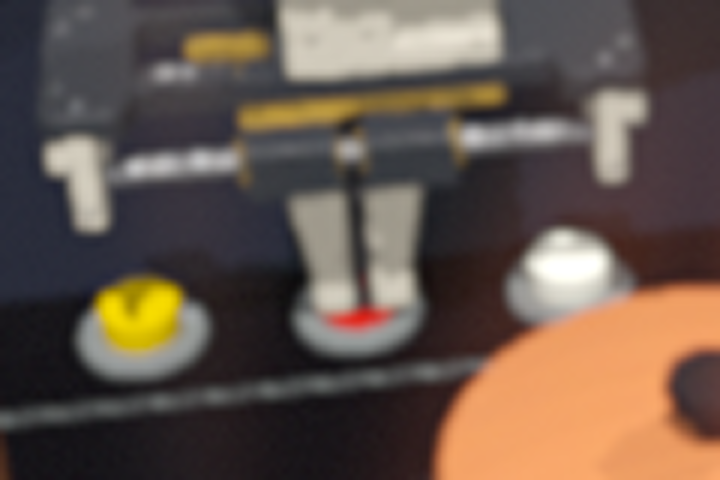

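The fingertips at crop (365,295) stand on the red key. Only a thin red strip shows, and the yellow and white keys are untouched. Force suggests about 7 mm of travel but height suggests about 3 mm, so I'll take a small step to see which stiffness I meet.

Call:
apply_moves([
  {"travel": [0, 0, 1], "roll": 0, "jaw": 0},
  {"travel": [0, 0, 0], "roll": 0, "jaw": 0},
])

```text
clock: 4.1
tool_pos: [0.4956, 0.0034, 0.0803]
orientation: [-180.0, -0.1, 0.1]
force: [-1.9, 3.5, 8.7]
opening: 0.0004
gripper_force: 4.5
```

```bash
python3 - <<'E'
from h import *
f=[]
for _ in range(5):
    ctrl.snapshot("top"); o=ctrl.get_obs(); f.append(o["force"])
print(o["clock"],o["tool_pos"].round(4),np.mean(f,0).round(2))
E
```

```text
4.35 [0.4956 0.0034 0.0803] [-1.99  3.71  9.23]
```

Call:
apply_moves([
  {"travel": [0, 0, -2], "roll": 0, "jaw": 0},
  {"travel": [0, 0, 0], "roll": 0, "jaw": 0},
])

```text
clock: 4.55
tool_pos: [0.4956, 0.0034, 0.0822]
orientation: [-180.0, -0.1, 0.1]
force: [-0.9, 3.4, 6.6]
opening: 0.0008
gripper_force: 3.2
```

Call:
apply_moves([
  {"travel": [0, 0, -2], "roll": 0, "jaw": 0},
  {"travel": [0, 0, 0], "roll": 0, "jaw": 0},
])

```text
clock: 4.75
tool_pos: [0.4956, 0.0034, 0.0841]
orientation: [-180.0, -0.1, 0.1]
force: [-0.2, 2.5, 5.9]
opening: 0.0007
gripper_force: 2.6
```

Call:
apply_moves([
  {"travel": [0, 0, -2], "roll": 0, "jaw": 0},
  {"travel": [0, 0, 0], "roll": 0, "jaw": 0},
])

```text
clock: 4.95
tool_pos: [0.4956, 0.0033, 0.086]
orientation: [-180.0, -0.1, 0.1]
force: [0.6, 2.8, 3.2]
opening: 0.0006
gripper_force: 1.9
```

Call:
apply_moves([
  {"travel": [0, 0, -2], "roll": 0, "jaw": 0},
  {"travel": [0, 0, 0], "roll": 0, "jaw": 0},
])

```text
clock: 5.15
tool_pos: [0.4952, 0.003, 0.0878]
orientation: [-180.0, -0.0, 0.1]
force: [1.5, 0.7, 1.8]
opening: 0.0003
gripper_force: 1.3
```

Call:
apply_moves([
  {"travel": [0, 0, -20], "roll": 0, "jaw": 0},
  {"travel": [0, 0, -20], "roll": 0, "jaw": 0},
  {"travel": [0, 0, 0], "roll": 0, "jaw": 0},
])

```text
clock: 5.45
tool_pos: [0.4954, 0.0028, 0.1292]
orientation: [-180.0, -0.1, 0.1]
force: [0.7, 0.7, 0.3]
opening: 0.0004
gripper_force: 0.0
```

```bash
python3 - <<'E'
from h import *
im=ctrl.snapshot("scene")[:,:,::-1]
cv2.imwrite("pics/s3.png",cv2.resize(im[200:280,220:340],None,fx=6,fy=6,interpolation=cv2.INTER_CUBIC))
E
```

```text
(no output)
```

View pics/s3.png

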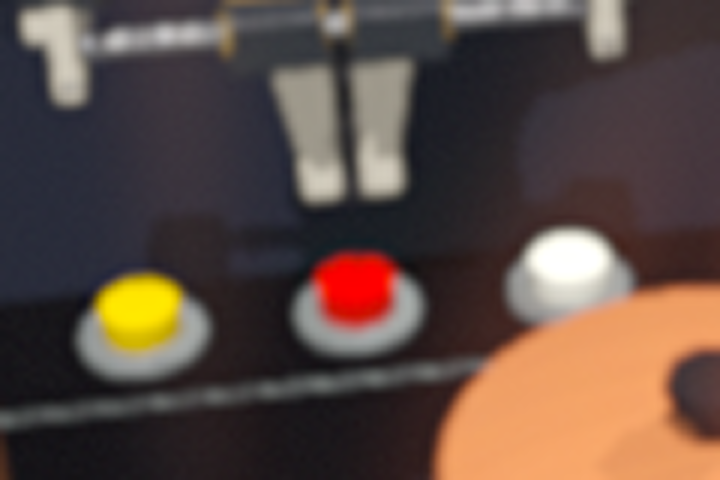

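Red is up again. The force ramp fits the spring: contact at a TCP height of about 0.0875 and about 7 mm of travel. Next is the left white key, 75 mm to the left, aiming for a TCP height of about 0.082.

Call:
apply_moves([
  {"travel": [0, -25, 0], "roll": 0, "jaw": 0},
  {"travel": [-1, -25, 0], "roll": 0, "jaw": 0},
  {"travel": [0, -25, 0], "roll": 0, "jaw": 0},
  {"travel": [0, 0, 0], "roll": 0, "jaw": 0},
  {"travel": [0, 0, 17], "roll": 0, "jaw": 0},
  {"travel": [0, 0, 17], "roll": 0, "jaw": 0},
  {"travel": [0, 0, 0], "roll": 0, "jaw": 0},
  {"travel": [0, 0, 0], "roll": 0, "jaw": 0},
])

```text
clock: 6.3
tool_pos: [0.4931, 0.0773, 0.093]
orientation: [179.9, 0.1, 0.1]
force: [0.6, 0.0, 0.3]
opening: 0.0003
gripper_force: 0.0
```

Call:
apply_moves([
  {"travel": [0, 0, 3], "roll": 0, "jaw": 0},
  {"travel": [0, 0, 3], "roll": 0, "jaw": 0},
  {"travel": [0, 0, 3], "roll": 0, "jaw": 0},
  {"travel": [0, 0, 2], "roll": 0, "jaw": 0},
  {"travel": [0, 0, 0], "roll": 0, "jaw": 0},
  {"travel": [0, 0, 0], "roll": 0, "jaw": 0},
])

```text
clock: 6.9
tool_pos: [0.4942, 0.0781, 0.0831]
orientation: [-180.0, -0.1, 0.1]
force: [-1.7, -0.9, 5.8]
opening: 0.0006
gripper_force: 2.9
```

```bash
python3 - <<'E'
from h import *
f=[]
for i in range(4):
    im=ctrl.snapshot("scene"); o=ctrl.get_obs(); f.append(o["force"])
cv2.imwrite("pics/s4.png",cv2.resize(im[190:290,240:360,::-1],None,fx=5,fy=5,interpolation=cv2.INTER_CUBIC))
print(o["clock"],o["tool_pos"].round(4),np.mean(f,0).round(2))
E
```

```text
7.1 [0.4942 0.0781 0.0831] [-0.39 -0.88  5.69]
```

View pics/s4.png

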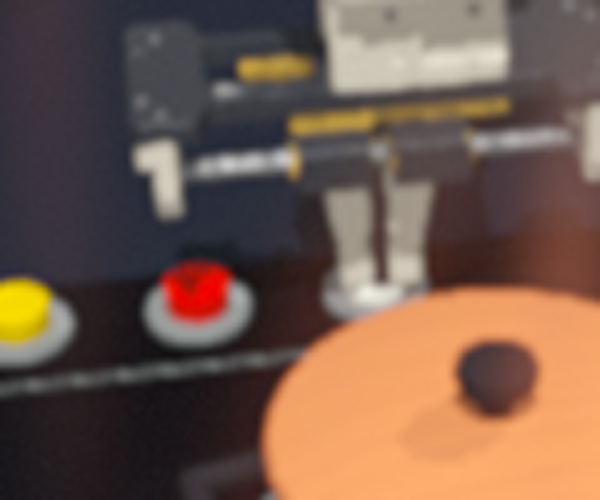

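Fingertips at crop (380,285) are on the left white key, which is low in its collar, while red is back up. At 5.7 N the travel is about 4.7 mm. I'll go a touch deeper, release, then move to the timer.

Call:
apply_moves([
  {"travel": [0, 0, 1], "roll": 0, "jaw": 0},
  {"travel": [0, 0, 0], "roll": 0, "jaw": 0},
  {"travel": [0, 0, 0], "roll": 0, "jaw": 0},
])

```text
clock: 7.4
tool_pos: [0.4942, 0.0781, 0.0821]
orientation: [-180.0, -0.1, 0.1]
force: [-1.5, -1.5, 6.6]
opening: 0.0008
gripper_force: 3.2
```

Call:
apply_moves([
  {"travel": [0, 0, -4], "roll": 0, "jaw": 0},
  {"travel": [0, 0, -10], "roll": 0, "jaw": 0},
  {"travel": [0, 0, -20], "roll": 0, "jaw": 0},
  {"travel": [0, 0, -14], "roll": 0, "jaw": 0},
  {"travel": [0, 0, 0], "roll": 0, "jaw": 0},
  {"travel": [-5, -35, 0], "roll": 0, "jaw": 0},
  {"travel": [-5, -35, 0], "roll": 0, "jaw": 0},
  {"travel": [-5, -35, 0], "roll": 0, "jaw": 0},
  {"travel": [-5, -35, 0], "roll": 0, "jaw": 0},
])

```text
clock: 8.3
tool_pos: [0.4727, 0.2189, 0.1292]
orientation: [180.0, 0.0, 0.1]
force: [0.9, 0.0, -0.9]
opening: 0.0005
gripper_force: 0.0
```

Call:
apply_moves([
  {"travel": [-5, -35, 0], "roll": 0, "jaw": 0},
  {"travel": [-4, -31, 0], "roll": 0, "jaw": 0},
  {"travel": [0, 0, 0], "roll": 0, "jaw": 0},
  {"travel": [0, 0, 20], "roll": 0, "jaw": 0},
  {"travel": [0, 0, 15], "roll": 0, "jaw": 0},
  {"travel": [0, 0, 0], "roll": 0, "jaw": 0},
  {"travel": [0, 0, 0], "roll": 0, "jaw": 0},
])

```text
clock: 9.0
tool_pos: [0.4643, 0.2834, 0.0945]
orientation: [179.9, 0.0, 0.1]
force: [-0.9, -0.2, -0.6]
opening: 0.0007
gripper_force: 0.0
```

```bash
python3 - <<'E'
from h import *
im=ctrl.snapshot("scene"); o=ctrl.get_obs()
cv2.imwrite("pics/s5.png",cv2.resize(im[160:280,290:450,::-1],None,fx=4.5,fy=4.5,interpolation=cv2.INTER_CUBIC))
print(o["clock"],o["tool_pos"].round(4),o["force"])
E
```

```text
9.05 [0.4646 0.2838 0.095 ] [ 0.23425853 -0.21188238  1.4157405 ]
```

View pics/s5.png

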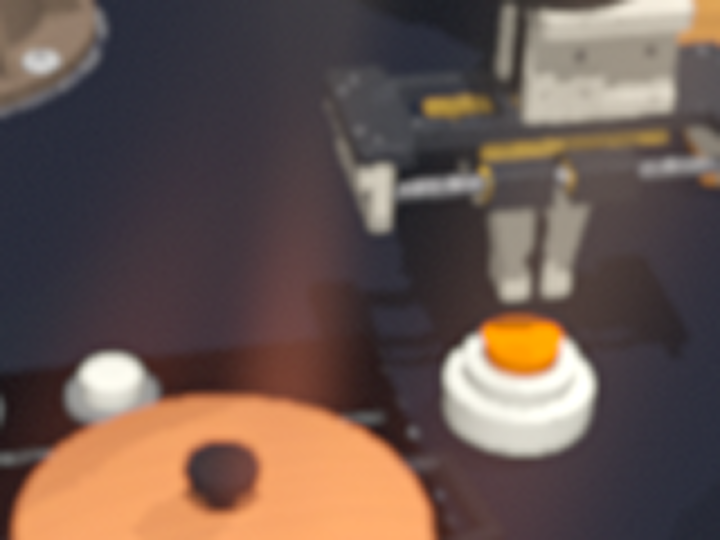

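White is up again at crop (112,380). The timer is at crop (520,345), with the fingertips at (536,297) above it. I'll check the lateral alignment.

```bash
python3 - <<'E'
from h import *
print(ray("scene",(409.1,226.3),.071)-[.012,-.001,0])
im=ctrl.snapshot("scene");p,a,s=cen(im,*O,(390,228,420,250));print(p,a,s,ray("scene",p,.040))
E
```

```text
[0.45820378 0.28821791 0.071     ]
[405.58947368 235.6       ] 190 [19 13] [0.46088982 0.28441182 0.04      ]
```

Call:
apply_moves([
  {"travel": [0, 0, 14], "roll": 0, "jaw": 0},
  {"travel": [0, 0, 8], "roll": 0, "jaw": 0},
  {"travel": [0, 0, 0], "roll": 0, "jaw": 0},
  {"travel": [0, 0, 0], "roll": 0, "jaw": 0},
])

```text
clock: 9.5
tool_pos: [0.4646, 0.2839, 0.0729]
orientation: [180.0, -0.0, 0.1]
force: [0.1, 0.2, 0.4]
opening: 0.0004
gripper_force: 0.0
```

Call:
apply_moves([
  {"travel": [0, 0, 3], "roll": 0, "jaw": 0},
  {"travel": [0, 0, 3], "roll": 0, "jaw": 0},
  {"travel": [0, 0, 2], "roll": 0, "jaw": 0},
  {"travel": [0, 0, 0], "roll": 0, "jaw": 0},
  {"travel": [0, 0, 0], "roll": 0, "jaw": 0},
])

```text
clock: 10.0
tool_pos: [0.4647, 0.2843, 0.0649]
orientation: [-180.0, -0.0, 0.1]
force: [-0.0, -0.0, 4.1]
opening: 0.0003
gripper_force: 2.3
```

Call:
apply_moves([
  {"travel": [0, 0, 2], "roll": 0, "jaw": 0},
  {"travel": [0, 0, 1], "roll": 0, "jaw": 0},
  {"travel": [0, 0, 0], "roll": 0, "jaw": 0},
  {"travel": [0, 0, 0], "roll": 0, "jaw": 0},
])

```text
clock: 10.4
tool_pos: [0.4648, 0.2843, 0.0621]
orientation: [-180.0, -0.0, 0.1]
force: [0.3, 0.1, 6.8]
opening: 0.0003
gripper_force: 3.3
```

```bash
python3 - <<'E'
from h import *
f=[]
for i in range(4):
    im=ctrl.snapshot("scene"); o=ctrl.get_obs(); f.append(o["force"])
print(o["clock"],o["tool_pos"].round(4),np.mean(f,0).round(2))
E
```

```text
10.6 [0.4648 0.2843 0.0621] [-0.29  0.36  6.41]
```

At 6.4 N the timer top is about 5.7 mm down, so I release it and rise.

Call:
apply_moves([
  {"travel": [0, 0, -4], "roll": 0, "jaw": 0},
  {"travel": [0, 0, -10], "roll": 0, "jaw": 0},
  {"travel": [0, 0, -30], "roll": 0, "jaw": 0},
  {"travel": [0, 0, -40], "roll": 0, "jaw": 0},
  {"travel": [0, 0, -30], "roll": 0, "jaw": 0},
  {"travel": [0, 0, 0], "roll": 0, "jaw": 0},
  {"travel": [0, 0, 0], "roll": 0, "jaw": 0},
])

```text
clock: 11.3
tool_pos: [0.4641, 0.2838, 0.1763]
orientation: [-179.9, -0.0, 0.1]
force: [0.0, -0.6, -1.5]
opening: 0.0004
gripper_force: 0.0
```

```bash
python3 - <<'E'
from h import *
im=ctrl.snapshot("scene"); cv2.imwrite("pics/s6.png",im[:,:,::-1])
p,a,s=cen(im,*O,(390,228,420,250));print(p,a,s)
print(ctrl.get_obs()["force"])
E
```

```text
[405.43434343 235.29292929] 198 [18 14]
[ 0.49330453 -0.05855313 -1.36611723]
```

View pics/s6.png

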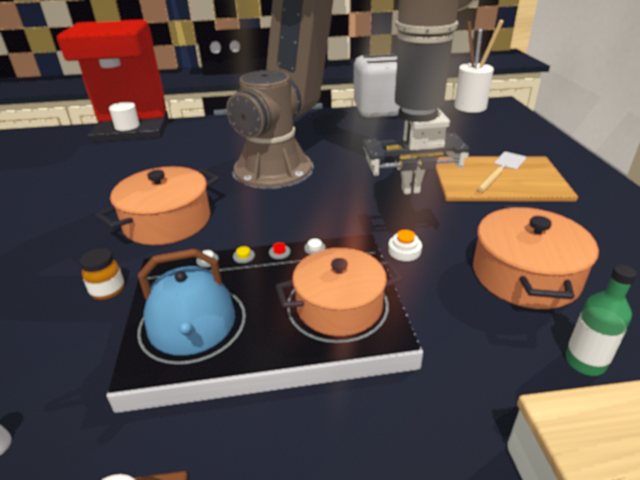

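All keys are up, the timer at (405,235) has not moved, and the pot, kettle and jar are where they were. The gripper is clear, so I hand the job in.

```bash
python3 -c "
from plant import ctrl
print(ctrl.close_job())"
```

```text
the job is handed in; nothing more can be done
None
```

I pressed the red power key, the left white key and the timer top in that order, each about 5–8 mm down by the force readings and released before the next, shifted nothing else, and handed the job in at about 11 s; no verdict came back.

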